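# Lock the dust trap and leave the blower running

## Task

First fasten the dust trap's top panel: push its quarter-turn stud in and turn it clockwise a full ninety degrees so that it stays in, locked, without forcing it. Then set the dust blower running hands-free: squeeze its trigger all the way, press the lock-on button beside it fully in, and keep it pressed while you ease the trigger back until it holds on by itself. Leave the other things on the bench where they are.

Things in the scene. Friction and masses are not known exactly. Their poses are not given: they have to be found in the camera images.
- blower: Grey pistol-shaped dust blower on its side in a fixed cradle (foot plate x -90..160, y -123..67 mm, 12 mm thick). Origin on the bench under the handle's root; x is where the nozzle points, z up. Barrel along x at y 2..64, x -85..165 mm, top 89 mm above the bench, with a flat shoulder face at y = 0 (x -30..56 mm). The trigger is in the crook of handle and barrel.
- handle_mid (a point): Middle of the blower's handle, at (0, -57, 57) mm in its frame; same axes. The handle runs from the shoulder face at y = 0 to y = -115 mm: 34 mm thick (x -17..17), z 36..78 mm, with a 52 mm wide butt at y -109..-125 mm. The trigger is on its +x side.
- trigger_face (a point): Centre of the trigger's front face; axes as the blower's. Black bar 59 mm long (blower's y -62..-3), z 36..60 mm; face at x = 41 mm released, 24 mm proud of the handle. It is squeezed towards -x: handle and trigger together measure 58 mm released, 42 mm fully squeezed.
- trigger (a joint): Trigger travel, m: 0 released, 0.016 fully squeezed. Spring 4 N at first, 9 N at the end. The button goes in only beyond about 0.0125. With the button held in, the easing trigger catches at about 0.009 and both then stay; let go without the button, it returns to 0; squeezed again, it frees the button.
- button_face (a point): Centre of the lock-on button's outer face (looks to the blower's -y); axes as the blower's. Metal block 24 mm wide (x 22..46), z 64..84 mm, just above the trigger's level, standing 16 mm out of the shoulder face. Pressed towards +y, for example with the side of the finger that holds the trigger, slid along it towards the barrel.
- lock_button (a joint): Button travel, m: 0 out, 0.010 fully in (6 mm still proud). Spring 1 to 2 N. Blocked after about 1 mm unless the trigger is squeezed; needs about 0.009 to engage; springs out if let go before the trigger has eased onto it.
- dust_trap: White low box 170 (x) x 150 (y) x 75 mm high, fixed to the bench, with a flat metal panel on top. Origin on the bench under its centre, z up; the stud stands in the middle of the panel.
- stud_wing (a point): Centre of the stud's steel wing grip: a bar 60 mm long (point x) x 14 mm thick (point y) x 30 mm tall, its middle 110 mm above the bench when out (top 125 mm, underside 95 mm; a hub 28 mm wide below it). It moves and turns with the stud; z is the stud's axis, up. Unlocked the wing lies along the dust trap's x, locked along its y.
- stud_push (a joint): How far the stud is pushed in (down), m: 0 out, 0.012 fully in; spring 4 to 8 N. Must be in by about 0.009 or more before it can turn; once turned and let go it comes up to about 0.008 and stays.
- stud_turn (a joint): Turn of the stud in rad, clockwise seen from above: 0 unlocked, 1.571 (stop) locked. Light friction.
- jar: Bystander, to be left alone: small closed jar, 44 mm wide, 65 mm tall. Origin under its centre.
- mouse: Bystander, to be left alone: computer mouse, 105 x 60 x 31 mm. Origin under its centre.
- beaker: Bystander, to be left alone: open glass beaker, 70 mm wide, 90 mm tall. Origin under its centre.
- pen_cup: Bystander, to be left alone: black open pen cup, 72 mm wide, 100 mm tall. Origin under its centre.
- dish: Bystander, to be left alone: white shallow dish, 100 mm wide, 22 mm tall. Origin under its centre.
- flask: Bystander, to be left alone: amber bottle, 72 mm wide, 150 mm tall. Origin under its centre.
- notebook: Bystander, to be left alone: closed notebook, 210 x 150 x 14 mm. Origin under its centre.
Not all that is in view belongs to the job. What is shaped like the dust_trap but orange or yellow is not meant.

How it is judged:
By the outcome, as a careful person would: the job done as asked, in the order asked, and still so for the second after the job is handed in, with the robot touching nothing.
It also fails if it takes over 53 s, if anything falls off the work surface, if the arm or the gripper's body presses on something with over 40 N, if the wrist force passes 120 N, or if a joint passes its speed limit or range.

## Robot

A 6-joint arm with a two-finger parallel gripper is mounted at the origin on the work surface. World frame = base frame: x ahead of the robot, y to its left, z up, the work surface at z = 0. Lengths are in mm, angles in rad, forces in N, time in s.
With the tool pointing down it reaches from about 425 to 1125 mm from the base axis. Payload 14.9 kg.
Tool frame: the origin (TCP) lies midway between the tips of the shut fingers; the grasp point (between the pads) lies 19 mm behind it (bot.grip_point_offset is the distance from the TCP to the grasp point, in mm); z points along the fingers, y is the line along which they close (so a half turn about z gives the same grasp; the last joint's range is limited). The gripper opens to 91 mm and grips with 3 to 60 N. Pads are 32 mm wide; open, the fingers measure 118 mm over their backs; the gripper's body (76 mm by 178 mm) begins 60 mm behind the grasp point.
Start: joints at [-1.187, 0.379, 1.734, -0, 1.028, -0.033], TCP at [283.383, -640.088, 213.932] pointing down, gripper open.
Joint ranges: [-2.77, 2.77], [-0.74, 2.19], [0, 2.66], [-1.06, 4.2], [0.31, 2.87], [-3.08, 3.08]. Speed limits (rad/s): [1.89, 1.89, 2.39, 3.14, 3.14, 3.14].

## Interface

Orientations are given as [roll, pitch, yaw] about the fixed x, y, z axes, in that order (R = Rz(yaw) Ry(pitch) Rx(roll)).
In Python, from bench import bot gives the robot as it stands. The module is installed in compiled form; this text tells all that it offers.
- The arm moves only by the shell command python3 -m inch 'ROWS' [FORCE]. ROWS is JSON, one flat list of numbers, 7 for each row, row after row: the shift along the tool's x, y, z in mm, then the turn, a rotation vector about the tool's x, y, z in degrees, then the opening in per cent of the stroke, from 0 (shut) to 100 (fully open). In form: [tx, ty, tz, rx, ry, rz, jaw, tx, ty, tz, rx, ry, rz, jaw, ...]. A call has 1 to 20 rows; each row shifts and turns the commanded pose from where the row before left it, along the tool's axes as they then stand; what a row does not reach is not made up. A row lasts 1/8 s, in which the tool goes at most 62.5 mm and 10.7 degrees, less where a joint would pass 70% of its speed; a pose out of reach is approached as far as the arm can. A call is refused whole if a number of a shift passes 62.5 or a number of a turn 10.7, either way. A call with a gripper value outside its range is refused whole. The fingers move at their own pace and stop on an object; FORCE is the grip in N (left out, the last holds). Time passes only in rows, so rows that do not move let the fingers close. It gives the time, the measured TCP pose, the force, the opening and the grip force at its end, in the units of the state.
- bot.get_obs(): the state, without advancing time (a new reading comes with each control period).
- bot.get_image(name): name is "scene" or "top"; returns (picture, depth): 384x512x3 uint8, red, green, blue; 384x512 float32, mm along the optical axis (not along the pixel's ray), 0 where there is no reading.
- bot.get_calibration(name): a dict with "intrinsics" (3x3 intrinsics, pixels), "position" and "orientation" of the camera in the world. Camera axes: x right, y down, z forward; pixel columns grow to the right and rows downward; lengths in mm; the calibration is good to about 2 mm. A picture is of the moment at which its call begins. get_calibration takes no time and is no camera call.
- bot.job_done(): hands the job in; it is judged then, once.
The state is a dict: "clock": time; "qpos": joint angles; "qd": joint speeds; "joint_efforts": joint torques, N m; "eef_pos": TCP position; "orientation": TCP orientation; "wrist_force": force on the tool from outside, world axes, zero at the start; "torque": the same for the moment, N m; "opening": finger opening in mm; "grip_force": force on a finger pad.
Only numpy, scipy, OpenCV 4.12 (cv2) and the standard library are available. Lean on these libraries where they do the work, as an engineer would, in place of code of your own. Each camera call takes 0.05 s, during which the arm holds its last target. There are 200 camera calls.

## Working session

There is one attempt and no reset: what is moved stays moved. The work goes in short steps, Python scripts to look and compute and a shell command to move; the robot and the scene stay as the last step left them, time stands still between calls to the robot, and variables do not carry over. Pictures are saved under pics/ and viewed, at most 10 in all, crops included, and the job is handed in when it is done.

```bash
mkdir -p pics
cat > h.py <<'E'
import numpy as np, cv2
from bench import bot
from scipy.spatial.transform import Rotation as R
def cam(n):
    c=bot.get_calibration(n); o=np.array(c["orientation"],float)
    M=o if o.shape==(3,3) else R.from_euler('xyz',o).as_matrix()
    return np.array(c["intrinsics"]),np.array(c["position"],float),M
def pts(n,depth):
    K,p,M=cam(n); v,u=np.mgrid[:384,:512]
    c=np.stack([(u-K[0,2])/K[0,0]*depth,(v-K[1,2])/K[1,1]*depth,depth],-1)
    return c@M.T+p
E
python3 - <<'E'
from h import *
for n in("scene","top"):
    im,d=bot.get_image(n); np.savez(n+"0.npz",im=im,d=d)
    print(bot.get_calibration(n))
    cv2.imwrite(f"pics/{n}0.png",cv2.resize(im[...,::-1],(800,600),interpolation=cv2.INTER_CUBIC))
    print((d==0).mean())
print(bot.get_obs())
E
```

```text
{'intrinsics': array([[362.38772818,   0.        , 264.53220099],
       [  0.        , 362.38772818, 192.74108221],
       [  0.        ,   0.        ,   1.        ]]), 'position': array([1293.7709196 ,  -99.77608874, 1106.29669595]), 'orientation': array([-2.45448901,  0.01252776,  1.44026557])}
0.0041351318359375
{'intrinsics': array([[497.97229271,   0.        , 263.42336547],
       [  0.        , 497.97229271, 177.5560336 ],
       [  0.        ,   0.        ,   1.        ]]), 'position': array([ 366.19642568,   -1.98063053, 1974.1624164 ]), 'orientation': array([-3.0920561 ,  0.00588838, -1.58662544])}
0.003977457682291667
{'clock': 0.1, 'qpos': array([-1.18732288e+00,  3.79395887e-01,  1.73470134e+00, -4.49210640e-05,
        1.02850034e+00, -3.32836532e-02]), 'qd': array([ 0.00014957, -0.00163267, -0.00214296, -0.00044033,  0.00042447,
       -0.00045216]), 'joint_efforts': array([ 1.40360057e-04, -7.65036607e+01, -4.35293090e+01,  6.52318820e-02,
        3.97983240e-02, -1.32452197e-05]), 'eef_pos': array([ 283.22354116, -639.76333673,  213.33646276]), 'orientation': array([-3.14058702e+00,  4.99048388e-06,  4.16780304e-01]), 'wrist_force': array([-0.37534688,  0.46875813,  0.06191679]), 'torque': array([ 0.02194255, -0.01658839, -0.01155623]), 'grip_force': 0.0, 'opening': 91.32294544953398}
```

View pics/scene0.png

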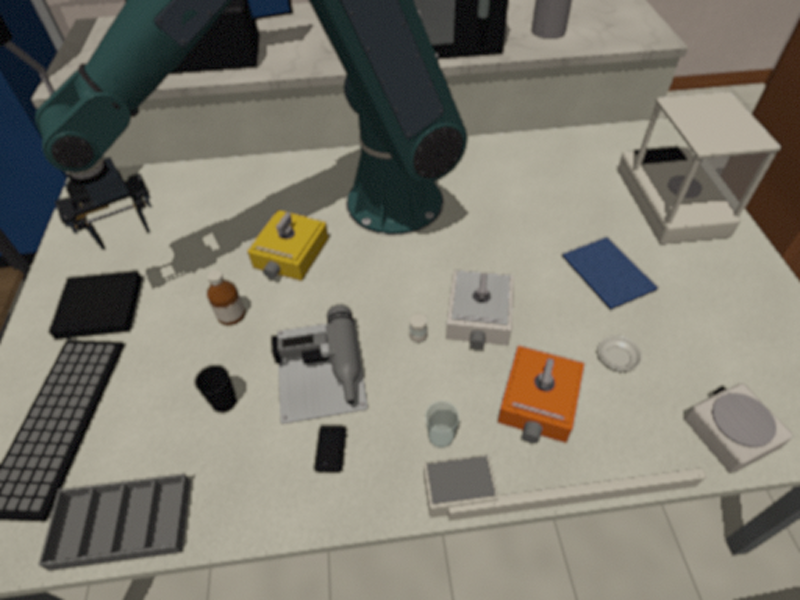

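View pics/top0.png

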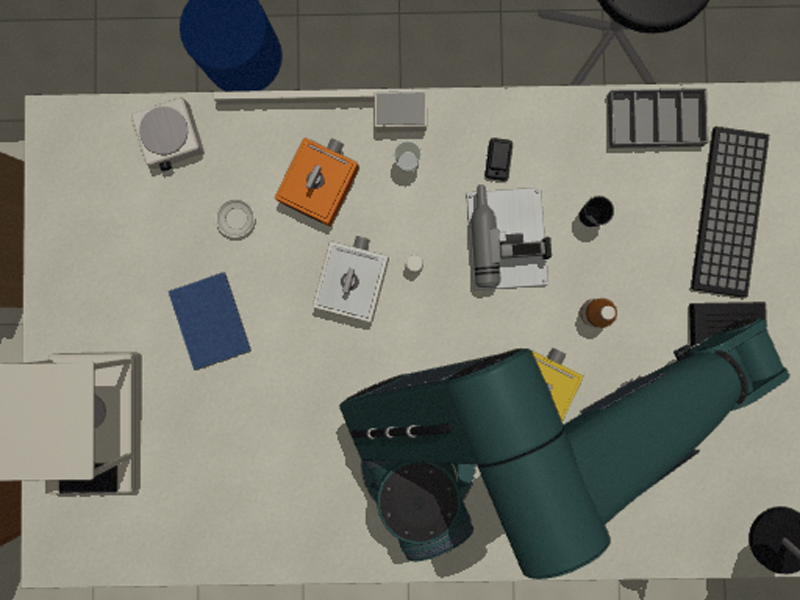

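The top picture shows three trap-shaped boxes: white at (352,282), orange at (317,180) and yellow at (558,385). The white one is meant. The blower is at (500,240), with its nozzle up in the image (world +x) and its handle to the right (world -y). The trigger is at about (512,238).

```bash
cat > m.py <<'E'
from h import *
for n in("top","scene"):
    z=np.load(n+"0.npz"); P=pts(n,z["d"]); im=z["im"]
    b=(P[...,2]>-10)
    def box(x0,x1,y0,y1,z0,z1):
        return P[(P[...,0]>x0)&(P[...,0]<x1)&(P[...,1]>y0)&(P[...,1]<y1)&(P[...,2]>z0)&(P[...,2]<z1)]
    if n=="top":
        c=P[180,225]; g=P[154,311]; print("trap~",c,"blower~",g)
        c0=c;g0=g
    def rep(name,Q):
        Q=Q.astype(np.float32)
        if len(Q)<5: print(name,len(Q));return
        r=cv2.minAreaRect(Q[:,:2].copy()); print(n,name,len(Q),"c",np.round(r[0],1),"size",np.round(r[1],1),"ang",round(r[2],1),"z med",np.round(np.median(Q[:,2]),1),"zmax",Q[:,2].max().round(1))
    x,y=c0[:2]; rep("panel",box(x-120,x+120,y-110,y+110,68,82)); rep("wing",box(x-60,x+60,y-60,y+60,112,135))
    x,y=g0[:2]; rep("barrel",box(x-180,x+180,y-70,y+70,82,100)); rep("blow>30",box(x-180,x+180,y-200,y+70,30,110)); rep("plate",box(x-180,x+180,y-200,y+70,6,18))
    Q=box(x-180,x+180,y-200,y+70,66,80);rep("handle",Q)
    rep("bench",box(600,700,-80,-40,-20,30))
    if n=="top":
        for a,(u,v) in dict(jar=(265,170),beaker=(260,100),pen=(382,135),mouse=(319,102),flask=(384,200)).items(): print(a,P[v,u].round())
z=np.load("top0.npz");a=cv2.resize(z["im"][110:215,190:365,::-1],None,fx=4.5,fy=4.5,interpolation=cv2.INTER_CUBIC);cv2.imwrite("pics/crop.png",a)
E
python3 m.py
```

```text
trap~ [452.17379371 152.14648452 104.69200669] blower~ [ 545.15628594 -173.17132155  102.58511934]
top panel 1235 c [454.4 158.7] size [148.7 168. ] ang 75.1 z med 75.0 zmax 82.0
top wing 61 c [453.9 159.8] size [15.3 57.9] ang 73.4 z med 126.0 zmax 134.4
top barrel 570 c [ 534.  -195.5] size [187.7  94.4] ang 4.1 z med 87.9 zmax 98.9
top blow>30 1337 c [ 579.1 -198.3] size [249.3 209.1] ang 26.9 z med 81.3 zmax 102.6
top plate 1786 c [ 545.1 -238.2] size [269.9 359.6] ang 90.0 z med 11.1 zmax 18.0
top handle 457 c [ 565. -237.] size [250.3 189.3] ang 2.7 z med 75.0 zmax 79.9
top bench 248 c [650.2 -59.1] size [36.4 99.7] ang 89.1 z med 0.6 zmax 16.0
jar [490.   1.  67.]
beaker [774.  17.   6.]
pen [ 625. -464.    9.]
mouse [ 755. -215.   39.]
flask [ 368. -434.  143.]
scene panel 1129 c [460.2 157.7] size [147.4 169.7] ang 74.4 z med 74.3 zmax 80.8
scene wing 53 c [460.  157.8] size [13.8 56.5] ang 74.2 z med 123.2 zmax 129.9
scene barrel 554 c [ 537.  -194.3] size [187.8  82.8] ang 2.7 z med 86.7 zmax 92.8
scene blow>30 1571 c [ 569.1 -237.8] size [251.3 189.4] ang 2.8 z med 78.3 zmax 92.8
scene plate 1792 c [ 552.2 -247.4] size [353.4 232.6] ang 5.1 z med 11.9 zmax 17.9
scene handle 576 c [ 572.6 -237.5] size [242.1 188.7] ang 3.9 z med 75.6 zmax 80.0
scene bench 288 c [649.8 -59.9] size [99.3 39.8] ang 0.2 z med 0.1 zmax 7.9
```

View pics/crop.png

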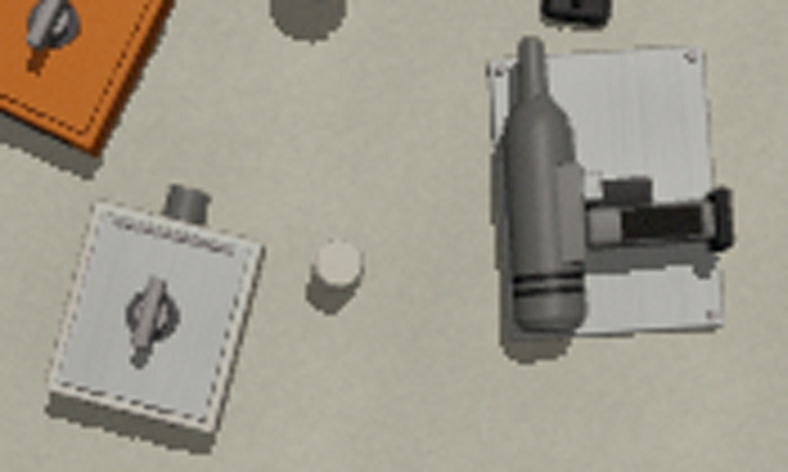

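The crop confirms the white trap, with its wing at crop (150,310). It also shows the blower's trigger at about (628,190) and its button at about (595,188). From both cameras the wing is at about (457,158), z top 124, axis at -16°. That fits the stated sizes, so I'll approach now.

```bash
python3 -m inch '[0,0,-40,0,0,0,100, 0,0,-40,0,0,0,100, 41.6,-29,0,0,0,0,100, 41.6,-29,0,0,0,0,100, 41.6,-29,0,0,0,0,100, 41.6,-29,0,0,0,0,100, 41.6,-29,0,0,0,0,100, 41.6,-29,0,0,0,0,100, 41.6,-29,0,0,0,0,100, 41.6,-29,0,0,0,0,100, 41.6,-29,0,0,0,0,100, 12,-44.3,0,0,0,0,100, 12,-44.3,0,0,0,0,100, 12,-44.3,0,0,0,0,100, 12,-44.3,0,0,0,0,100, 12,-44.3,0,0,0,0,100, 12,-44.3,0,0,0,0,100, 12,-44.3,0,0,0,0,100, 12,-44.3,0,0,0,0,100, 12,-44.3,0,0,0,0,100]'
python3 -m inch '[0,0,0,0,0,-10,100, 0,0,0,0,0,-10,100, 0,0,0,0,0,-10,100, 0,0,0,0,0,-10,100, 0,0,0,0,0,-10,100, 0,0,0,0,0,-10,100, 0,0,0,0,0,-10,100, 0,0,0,0,0,-10,100, 0,0,0,0,0,-10,100, 0,0,0,0,0,-10,100, 0,0,0,0,0,-10,100, 0,0,0,0,0,-10,100, 0,0,0,0,0,-10,100, 0,0,0,0,0,-10,100, 0,0,0,0,0,0,100]'
```

```text
clock: 2.6
eef_pos: [456.8, 159.8, 293.9]
orientation: [3.142, 0.0, 0.417]
wrist_force: [0.5, -0.5, 0.1]
opening: 90.9
grip_force: 0.0
clock: 4.47
eef_pos: [457.2, 158.4, 293.7]
orientation: [-3.141, -0.0, 2.859]
wrist_force: [0.7, 0.6, 0.5]
opening: 91.3
grip_force: 0.0
```

```bash
python3 -m inch '[0,0,50,0,0,0,100, 0,0,50,0,0,0,100, 0,0,40,0,0,0,100, 0,0,30,0,0,0,100, 0,0,21,0,0,0,100, 0,0,0,0,0,0,60, 0,0,0,0,0,0,40, 0,0,0,0,0,0,20, 0,0,0,0,0,0,5, 0,0,0,0,0,0,5, 0,0,0,0,0,0,5, 0,0,0,0,0,0,5]' 8
```

```text
clock: 5.98
eef_pos: [457.4, 158.4, 102.9]
orientation: [-3.142, 0.0, 2.86]
wrist_force: [-0.6, -0.2, 0.2]
opening: 24.0
grip_force: 0.0
```

```bash
python3 -m inch '[0,0,0,0,0,0,0, 0,0,0,0,0,0,0, 0,0,0,0,0,0,0,0,0,0,0,0,0,0]' 8
```

```text
clock: 6.48
eef_pos: [457.8, 159.1, 103.1]
orientation: [3.14, 0.0, 2.86]
wrist_force: [1.4, 8.0, -2.3]
opening: 14.1
grip_force: 8.0
```

```bash
python3 -m inch '[0,1.5,0,0,0,0,0, 0,0,0,0,0,0,0]' 20;python3 -m inch '[0,0,3,0,0,0,0, 0,0,2,0,0,0,0,0,0,0,0,0,0,0]' 30
```

```text
clock: 6.72
eef_pos: [457.9, 159.7, 103.0]
orientation: [-3.141, 0.0, 2.861]
wrist_force: [-0.4, -3.6, 3.6]
opening: 14.2
grip_force: 20.0
clock: 7.1
eef_pos: [457.9, 159.7, 97.7]
orientation: [-3.141, -0.0, 2.86]
wrist_force: [-0.6, -5.2, 5.7]
opening: 13.8
grip_force: 30.0
```

```bash
python3 -m inch '[0,-0.6,3,0,0,0,0, 0,0,3,0,0,0,0,0,0,0,0,0,0,0]'
```

```text
clock: 7.48
eef_pos: [457.9, 159.5, 91.9]
orientation: [3.141, 0.0, 2.86]
wrist_force: [0.3, -0.1, 7.3]
opening: 13.3
grip_force: 30.0
```

```bash
python3 -m inch '[0,0,0,0,0,8,0, 0,0,0,0,0,8,0, 0,0,0,0,0,8,0,0,0,0,0,0,0,0]';  python3 -c "
from bench import bot;o=bot.get_obs();print(o['torque'],o['eef_pos'],o['wrist_force'])"
```

```text
clock: 7.98
eef_pos: [457.5, 159.0, 91.8]
orientation: [-3.141, -0.0, 2.439]
wrist_force: [-1.2, -6.3, 7.1]
opening: 13.8
grip_force: 30.0
[-1.3756309   0.13643562 -0.00935289] [457.50978812 159.00720729  91.84201669] [-1.20547726 -6.32544293  7.05441069]
```

```bash
python3 -m inch '[-0.6,-0.8,0,0,0,8,0, 0,0,0,0,0,8,0, 0,0,0,0,0,8,0,0,0,0,0,0,8,0,0,0,0,0,0,8,0,0,0,0,0,0,0,0]';  python3 -c "
from bench import bot;o=bot.get_obs();print(o['torque'],o['eef_pos'],o['wrist_force'])"
```

```text
clock: 8.72
eef_pos: [456.5, 158.2, 91.5]
orientation: [-3.139, -0.0, 1.741]
wrist_force: [-6.1, -1.6, 6.5]
opening: 13.6
grip_force: 30.0
[-0.33664938  1.1365687  -0.01430105] [456.47348504 158.18653903  91.50815825] [-6.07069647 -1.58250001  6.47559082]
```

```bash
python3 -m inch '[0,-1,0,0,0,8,0, 0,0,0,0,0,8,0, 0,0,0,0,0,6,0,0,0,0,0,0,0,0]';  python3 -c "
from bench import bot;o=bot.get_obs();print(o['torque'],o['eef_pos'],o['wrist_force'])"; python3 -m inch '[0,0,0,0,0,2,0,0,0,0,0,0,0,0]';  python3 -c "
from bench import bot;o=bot.get_obs();print(o['torque'],o['eef_pos'],o['wrist_force'])"
```

```text
clock: 9.22
eef_pos: [455.7, 158.2, 91.6]
orientation: [-3.14, 0.0, 1.357]
wrist_force: [-6.1, 0.6, 6.7]
opening: 13.7
grip_force: 30.0
[-0.02051194  1.09494747  0.01829949] [455.67978494 158.1572695   91.60018641] [-6.09547622  0.57721772  6.66295714]
clock: 9.48
eef_pos: [455.6, 158.2, 91.6]
orientation: [-3.139, 0.001, 1.323]
wrist_force: [-6.5, 0.3, 6.6]
opening: 14.1
grip_force: 30.0
[ 0.04770487  1.18212428 -0.03124065] [455.64307947 158.1596802   91.58378001] [-6.53295378  0.25125776  6.57710615]
```

```bash
for i in 1 2 3; do python3 -m inch '[0,-0.3,0,0,0,1.2,0,0,0,0,0,0,0,0]' | grep -E "orient|force|opening";  python3 -c "
from bench import bot;o=bot.get_obs();print(o['torque'])"; done
```

```text
orientation: [-3.14, 0.001, 1.303]
wrist_force: [-4.5, -1.2, 7.1]
opening: 13.8
grip_force: 30.0
[-0.24225659  0.93739345  0.0064431 ]
orientation: [-3.141, 0.001, 1.283]
wrist_force: [-3.8, -1.3, 6.6]
opening: 13.6
grip_force: 30.0
[-0.41642852  0.74875109  0.38871912]
orientation: [-3.141, 0.001, 1.262]
wrist_force: [-3.1, -2.0, 7.0]
opening: 14.0
grip_force: 30.1
[-0.49515945  0.46944544  0.69462039]
```

```bash
python3 -m inch '[0,0,0,0,0,-1.2,0, 0,0,-2,0,0,0,0, 0,0,-1.5,0,0,0,0,0,0,0,0,0,0,0]'; python3 -m inch '[0,0,0,0,0,0,10, 0,0,0,0,0,0,20, 0,0,0,0,0,0,45, 0,0,0,0,0,0,70,0,0,0,0,0,0,70,0,0,-30,0,0,0,70,0,0,-50,0,0,0,70,0,0,-50,0,0,0,70,0,0,-50,0,0,0,70,0,0,0,0,0,0,70]'
python3 - <<'E'
from h import *
for n in("top","scene"):
    im,d=bot.get_image(n); np.savez(n+"1.npz",im=im,d=d)
    P=pts(n,d); m=(abs(P[...,0]-457)<50)&(abs(P[...,1]-158)<50)&(P[...,2]>100)&(P[...,2]<135)
    Q=P[m].astype(np.float32); print(n,len(Q),cv2.minAreaRect(Q[:,:2].copy()) if len(Q)>4 else'',np.median(Q[:,2]) if len(Q) else '')
z=np.load("scene1.npz")["im"];cv2.imwrite("pics/s1.png",cv2.resize(z[140:270,150:400,::-1],None,fx=3.2,fy=3.2,interpolation=cv2.INTER_CUBIC))
E
```

```text
clock: 10.72
eef_pos: [455.4, 158.3, 95.1]
orientation: [-3.141, 0.0, 1.283]
wrist_force: [-0.8, -1.3, -1.6]
opening: 13.8
grip_force: 30.0
clock: 11.98
eef_pos: [457.6, 158.9, 279.2]
orientation: [3.136, -0.004, 1.282]
wrist_force: [-1.1, 0.0, -0.1]
opening: 63.8
grip_force: 0.0
top 0  
scene 88 ((459.4640808105469, 157.80584716796875), (54.7119255065918, 19.74270248413086), 78.92974090576172) 112.84974
```

View pics/s1.png

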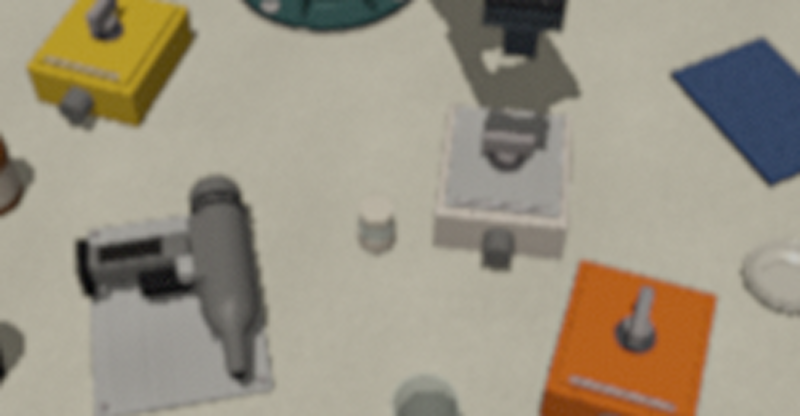

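The crop shows the wing now across the trap at (515,135), along its y and lower than before, and it stays. Next I'll refine the blower's pose.

Run:
```python
from h import *
a=np.radians(2.8);o=np.array([525,-209.])
for n in("top","scene"):
    P=pts(n,np.load(n+"1.npz")["d"]).reshape(-1,3)
    q=P[:,:2]-o; B=np.c_[q[:,0]*np.cos(a)+q[:,1]*np.sin(a),-q[:,0]*np.sin(a)+q[:,1]*np.cos(a),P[:,2]]
    def s(name,x,y,z):
        m=np.all([(B[:,i]>l[0])&(B[:,i]<l[1]) for i,l in enumerate((x,y,z))],0);Q=B[m]
        if len(Q)<3: print(n,name,len(Q));return
        r=cv2.minAreaRect(Q[:,:2].astype(np.float32))
        print(n,name,len(Q),np.percentile(Q,[2,50,98],axis=0).round(1).tolist(),round(r[2],1))
    s("handle",(-40,30),(-100,-25),(70,84))
    s("butt",(-40,40),(-140,-105),(60,95))
    s("barrel",(-100,180),(-15,80),(50,95))
    s("trigger",(20,60),(-75,-5),(52,66))
    s("button",(18,60),(-22,-3),(76,92))
```

```text
top handle 139 [[-17.6, -99.3, 71.2], [-1.9, -65.1, 77.5], [15.1, -26.6, 83.5]] 89.5
top butt 66 [[-26.1, -122.7, 66.5], [-1.5, -113.5, 81.7], [21.4, -105.9, 90.6]] 89.7
top barrel 933 [[-81.7, -9.7, 58.4], [18.6, 34.2, 82.4], [152.1, 63.6, 94.0]] 90.0
top trigger 47 [[20.6, -58.7, 52.3], [29.3, -42.8, 60.0], [37.9, -18.8, 65.7]] 88.3
top button 17 [[21.9, -13.8, 76.7], [32.7, -8.9, 85.1], [44.7, -3.9, 89.7]] 2.0
scene handle 174 [[-12.9, -98.2, 70.7], [5.2, -62.4, 77.4], [17.6, -27.5, 82.7]] 1.0
scene butt 82 [[-20.8, -124.6, 63.5], [9.0, -115.6, 79.9], [28.6, -106.6, 84.6]] 3.0
scene barrel 1024 [[-71.8, -11.2, 58.8], [41.6, 31.3, 82.7], [162.4, 62.3, 91.8]] 90.0
scene trigger 87 [[20.9, -60.4, 52.8], [34.4, -39.1, 59.0], [44.8, -8.5, 63.4]] 89.8
scene button 23 [[24.3, -15.4, 79.3], [35.4, -9.2, 83.1], [45.8, -4.2, 87.2]] 88.3
```

```bash
python3 -m inch '[-46.8,23.4,0,0,0,0,100, -46.8,23.4,0,0,0,0,100, -46.8,23.4,0,0,0,0,100, -46.8,23.4,0,0,0,0,100, -46.8,23.4,0,0,0,0,100, -46.8,23.4,0,0,0,0,100, -46.8,23.4,0,0,0,0,100, -46.8,23.4,0,0,0,0,100, 0,0,0,0,0,-9.7,100, 0,0,0,0,0,-9.7,100, 0,0,50,0,0,0,100, 0,0,50,0,0,0,100, 0,0,20,0,0,0,100, 0,0,0,0,0,0,100,0,0,0,0,0,0,100]'
```

```text
clock: 13.95
eef_pos: [529.6, -254.3, 156.9]
orientation: [3.14, 0.001, 1.621]
wrist_force: [-0.0, 0.0, 0.2]
opening: 91.2
grip_force: 0.0
```

```bash
python3 -m inch '[0,1.5,40,0,0,0,100, 0,0,40,0,0,0,100, 0,0,25,0,0,0,100, 0,0,13,0,0,0,100, 0,0,0,0,0,0,85,0,0,0,0,0,0,75, 0,0,0,0,0,0,65, 0,0,0,0,0,0,65, 0,0,0,0,0,0,65]' 15
python3 - <<'E'
from h import *
im,d=bot.get_image("scene");cv2.imwrite("pics/s2.png",cv2.resize(im[170:290,150:270,::-1],None,fx=5,fy=5,interpolation=cv2.INTER_CUBIC))
E
```

```text
clock: 15.08
eef_pos: [531.9, -254.4, 38.8]
orientation: [3.138, 0.002, 1.621]
wrist_force: [5.2, 0.3, 2.5]
opening: 59.4
grip_force: 3.0
```

View pics/s2.png

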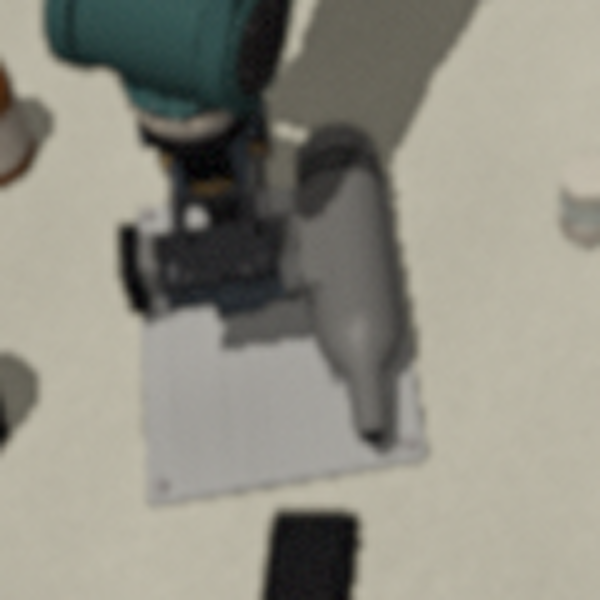

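The gripper straddles the handle at (215,230), and the front finger pushes the trigger with 5 N as expected. Now I'll squeeze fully.

```bash
python3 -m inch '[0,0,0,0,0,0,55, 0,0,0,0,0,0,45, 0,0,0,0,0,0,40, 0,0,0,0,0,0,40,0,0,0,0,0,0,40]' 15
```

```text
clock: 15.75
eef_pos: [531.0, -254.4, 38.8]
orientation: [3.14, 0.001, 1.621]
wrist_force: [-2.2, -1.5, 8.4]
opening: 41.4
grip_force: 15.0
```

```bash
python3 -m inch '[6,0,0,0,0,0,40, 6,0,0,0,0,0,40,0,0,0,0,0,0,40]' | grep -E "pos|force|opening"; for i in 1 2; do python3 -m inch '[3,0,0,0,0,0,40, 0,0,0,0,0,0,40]' | grep -E "pos|force|opening"; done
```

```text
eef_pos: [530.5, -243.3, 38.7]
wrist_force: [-2.9, -12.9, 4.9]
opening: 41.7
grip_force: 15.0
eef_pos: [530.4, -240.7, 38.7]
wrist_force: [-2.6, -16.5, 3.4]
opening: 41.5
grip_force: 15.4
eef_pos: [530.2, -237.8, 38.7]
wrist_force: [-4.0, -17.4, 2.2]
opening: 41.8
grip_force: 15.6
```

```bash
for i in 1 2 3; do python3 -m inch '[2,0,0,0,0,0,40, 0,0,0,0,0,0,40]' | grep -E "pos|force|opening"; done
```

```text
eef_pos: [530.1, -235.9, 38.7]
wrist_force: [-4.0, -19.4, 3.1]
opening: 41.6
grip_force: 15.8
eef_pos: [530.0, -234.0, 38.7]
wrist_force: [-4.1, -20.2, 1.9]
opening: 41.5
grip_force: 15.9
eef_pos: [529.9, -232.0, 38.7]
wrist_force: [-3.2, -20.3, 1.8]
opening: 41.4
grip_force: 16.1
```

```bash
for i in 1 2 3; do python3 -m inch '[1,0,0,0,0,0,40, 0,0,0,0,0,0,40]' | grep -E "pos|force"; done
```

```text
eef_pos: [529.9, -231.1, 38.7]
wrist_force: [-3.0, -20.4, 2.0]
grip_force: 16.6
eef_pos: [529.9, -230.6, 38.8]
wrist_force: [-5.1, -27.0, 2.2]
grip_force: 20.1
eef_pos: [529.9, -230.1, 38.8]
wrist_force: [-6.8, -32.9, -0.1]
grip_force: 23.4
```

```bash
python3 -m inch '[-0.7,0,0,0,0,0,45, 0,0,0,0,0,0,46,0,0,0,0,0,0,48,0,0,0,0,0,0,50]' | grep -E "pos|force|opening"; for i in 1; do python3 -m inch '[0,0,0,0,0,0,52, 0,0,0,0,0,0,54,0,0,0,0,0,0,54]' | grep -E "pos|force|opening"; done
```

```text
eef_pos: [530.0, -230.0, 38.7]
wrist_force: [-4.3, -23.5, 1.2]
opening: 45.7
grip_force: 12.6
eef_pos: [529.9, -230.0, 38.7]
wrist_force: [-4.7, -24.1, 2.3]
opening: 49.6
grip_force: 12.3
```

```bash
for i in 1; do python3 -m inch '[0,0,0,0,0,0,56, 0,0,0,0,0,0,58,0,0,0,0,0,0,58]' | grep -E "pos|force|opening";python3 -m inch '[0,0,0,0,0,0,60, 0,0,0,0,0,0,62,0,0,0,0,0,0,62]' | grep -E "pos|force|opening"; python3 -m inch '[0,0,0,0,0,0,64, 0,0,0,0,0,0,66,0,0,0,0,0,0,66]' | grep -E "pos|force|opening"; done
```

```text
eef_pos: [529.9, -229.9, 38.7]
wrist_force: [-4.2, -22.9, 1.8]
opening: 53.0
grip_force: 12.0
eef_pos: [529.7, -229.9, 38.7]
wrist_force: [-6.6, -23.2, 2.8]
opening: 56.5
grip_force: 11.9
eef_pos: [528.7, -229.6, 38.5]
wrist_force: [-12.0, -24.0, 7.4]
opening: 59.8
grip_force: 11.5
```

```bash
python3 -m inch '[0,0,0,0,0,0,68, -2,0,0,0,0,0,69,0,0,0,0,0,0,69]' | grep -E "pos|force|opening"; python3 -m inch '[-4,0,0,0,0,0,70, -6,0,0,0,0,0,76,-6,0,0,0,0,0,84,-6,0,0,0,0,0,90,0,0,0,0,0,0,100,0,0,0,0,0,0,100]' | grep -E "pos|force|opening"
```

```text
eef_pos: [528.6, -230.6, 38.0]
wrist_force: [-6.2, -11.9, 2.1]
opening: 63.2
grip_force: 5.8
eef_pos: [530.1, -251.4, 37.4]
wrist_force: [-0.5, -1.0, -0.1]
opening: 91.0
grip_force: 0.0
```

Now I'll lift clear, move aside and look.

```bash
python3 -m inch '[0,0,-50,0,0,0,100,0,0,-50,0,0,0,100,0,0,-50,0,0,0,100,0,0,-50,0,0,0,100,0,-50,0,0,0,0,100,-50,-40,0,0,0,0,100,-50,0,0,0,0,0,100,-50,0,0,0,0,0,100,-50,0,0,0,0,0,100,0,0,0,0,0,0,100,0,0,0,0,0,0,100]'
python3 - <<'E'
from h import *
a=np.radians(2.8);o=np.array([525,-209.])
ims=[]
for n in("top","scene"):
    im,d=bot.get_image(n)
    P=pts(n,d).reshape(-1,3)
    q=P[:,:2]-o; B=np.c_[q[:,0]*np.cos(a)+q[:,1]*np.sin(a),-q[:,0]*np.sin(a)+q[:,1]*np.cos(a),P[:,2]]
    def s(name,x,y,z):
        m=np.all([(B[:,i]>l[0])&(B[:,i]<l[1]) for i,l in enumerate((x,y,z))],0);Q=B[m]
        print(n,name,len(Q),np.percentile(Q,[2,50,98],axis=0).round(1).tolist() if len(Q)>2 else '')
    s("trigger",(20,60),(-75,-5),(52,66)); s("button",(18,60),(-22,-3),(76,92))
    Q=P[(abs(P[:,0]-457)<50)&(abs(P[:,1]-158)<50)&(P[:,2]>100)&(P[:,2]<135)].astype(np.float32)
    print("wing",len(Q),cv2.minAreaRect(Q[:,:2].copy()),np.median(Q[:,2]))
    ims.append(cv2.resize((im[100:200,190:350] if n=="top" else im[170:270,160:320])[...,::-1],(640,300 if 0 else 400)[:2]))
cv2.imwrite("pics/fin.png",cv2.resize(np.vstack(ims),(480,600)))
print(bot.get_obs()["clock"])
E
```

```text
clock: 22.62
eef_pos: [451.0, -453.8, 237.0]
orientation: [-3.141, -0.001, 1.621]
wrist_force: [-0.0, -0.3, -0.9]
opening: 90.8
grip_force: 0.0
top trigger 27 [[21.3, -56.5, 53.4], [25.6, -26.9, 58.7], [30.8, -11.4, 65.6]]
top button 3 [[25.7, -6.0, 77.0], [29.1, -6.0, 80.0], [43.9, -3.2, 81.3]]
wing 61 ((454.76068115234375, 160.3057861328125), (58.59227752685547, 13.722297668457031), 74.96028137207031) 117.57234
scene trigger 68 [[20.1, -60.1, 53.2], [27.9, -35.1, 58.8], [35.6, -10.9, 64.9]]
scene button 6 [[24.5, -5.7, 81.9], [33.5, -5.0, 83.5], [44.2, -4.1, 86.4]]
wing 90 ((459.0466613769531, 158.20159912109375), (55.98878479003906, 17.203044891357422), 75.53446960449219) 113.51318
22.725
```

View pics/fin.png

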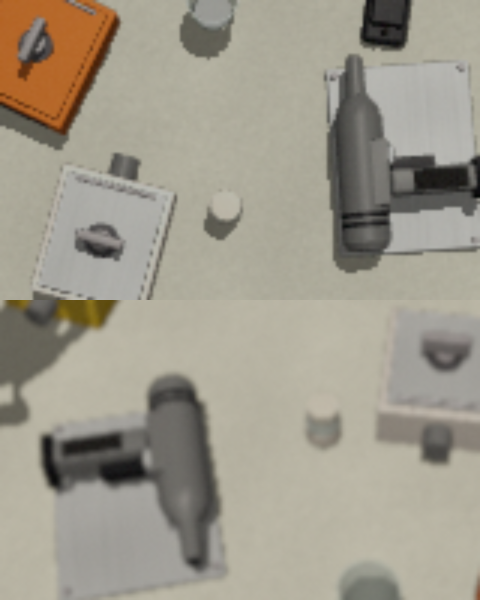

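The pictures show the wing at (100,240), locked along the trap's y at 75° and 117 mm high. The trigger is held about 8 mm in at (412,163), the button is down to 6 mm proud, and the bystanders haven't moved.

```bash
python3 -c "
from bench import bot;print(bot.job_done())"
```

```text
the job is handed in; nothing more can be done
None
```

The job is handed in at about 23 s: the stud is pushed in and locked at ninety degrees, and the blower's trigger is held on by its lock-on button. In the final pictures the bystanders in view had not moved.

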